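Hold a hinge leaf in line on the jamb for pinning

ROBOT

A 6-joint arm with a two-finger parallel gripper is mounted at the origin on the work surface. World frame = base frame: x ahead of the robot, y to its left, z up, the work surface at z = 0. Lengths are in m, angles in rad, forces in N, time in s.
With the tool pointing down it reaches from about 0.375 to 0.9 m from the base axis. Payload 3.1 kg.
Tool frame: the origin (TCP) lies midway between the tips of the shut fingers; the grasp point (between the pads) lies 19 mm behind it; x points along the fingers, y is the direction in which the jaws open and shut, and the axes are right-handed (so a half turn about x gives the same grasp; the last joint's range is limited). The gripper opens to 85 mm and grips with 20 to 120 N. Pads are 22 mm wide; open, the fingers measure 114 mm over their backs; the gripper's body (76 mm by 85 mm) begins 54 mm behind the grasp point. The pads swing forward as they close: fully open they stand 13 mm farther back than shut.
Start: joints at [1.123, 0.527, 1.433, -0, 1.181, -0.178], TCP at [0.167, 0.602, 0.231] pointing down, gripper open.
Joint ranges: [-3.08, 3.08], [-0.75, 2.2], [0.22, 2.44], [-1.43, 4.57], [0, 2.65], [-2.85, 2.85]. Speed limits (rad/s): [2.79, 2.79, 3.14, 3.14, 3.14, 3.14].

INTERFACE

Orientations are given as a unit quaternion [x, y, z, w].
In Python, from station import manip gives the robot as it stands.
- The arm moves only by the tool carry_out, never from a script. Its argument "commands" is a list that holds one entry, the list of rows, each a list of 7 numbers: the shift along the tool's x, y, z in units of 25 mm (1.0 is 25 mm), then the turn, a rotation vector about the tool's x, y, z in units of 5 degrees (1.0 is 5 degrees), then the finger opening in mm, from 0 to 85.4. A call has exactly 5 rows; each row is the pose to reach, as a shift and turn from the pose commanded when the call began, along the tool's axes at that moment; what a row does not reach only later rows make up. A row lasts 1/10 s, in which the tool goes at most 50 mm and 8.59 degrees, less where a joint would pass 70% of its speed; a pose out of reach is approached as far as the arm can. A call with a gripper value outside its range is refused whole. The fingers move at their own pace and stop on an object; "force" is the grip in N (left out, the last holds). Time passes only in rows, so rows that repeat a pose let the fingers close, or fill a call up. It gives the time, the measured TCP pose, the force and the opening at its end, in the units of the state.
- manip.sense(): the state, without advancing time (a new reading comes with each control period).
- manip.snapshot(name): name is "scene" or "side" or "wrist"; returns a dict with "image" (384x512x3 uint8, red, green, blue), "fx", "fy", "cx", "cy" (pixels), "rvec" (rotation vector, rad) and "tvec" (3), from world to camera coordinates, as OpenCV has them. Camera axes: x right, y down, z forward; pixel columns grow to the right and rows downward; lengths in m; the calibration is good to about 2 mm. The wrist camera is an equidistant fisheye: a pixel r from the principal point sees the ray r / f radians off the axis. A picture is of the moment at which its call begins. There is no depth.
- manip.sign_off(): hands the job in, once; it reports no verdict.
The state is a dict: "t": time; "q": joint angles; "qd": joint speeds; "tau": joint torques, N m; "tcp_pos": TCP position; "tool_rot": TCP orientation; "force": force on the tool from outside, world axes, zero at the start; "ft_torque": the same for the moment, N m; "finger_gap": opening from 0.0 (shut) to 1.0 (fully open).
Only numpy, scipy, OpenCV 4.12 (cv2) and the standard library are available. Lean on these libraries where they do the work, as an engineer would, in place of code of your own. Each camera call takes 0.05 s, during which the arm holds its last target.

TASK

First press the flap of the jamb fixture down past its detent until it is fully shut on the fixed hinge leaf. Then pick up the loose leaf that has a single knuckle and bring that knuckle between the fixed leaf's two, the leaf level and pointing away from the jamb, holes in line so that a pin could go straight through. Finish while still holding it there steadily in the gripper, not leaning on the fixture, and leave everything else on the bench where it is.

Things in the scene. Friction and masses are not known exactly. Their poses are not given: they have to be found in the camera images.
- jig: Jamb fixture fixed to the bench: base plate 190 x 170 x 10 mm; grey jamb block 80 (x) x 90 (y) mm, top 74 mm up, front face 18 mm behind the pin axis; on it the fixed steel hinge leaf, two knuckles towards the robot; aluminium flap behind. Origin on the bench below the block; x from knuckles to flap hinge, y along the pin axis, z up. Detent post 104 mm high at y -48 to -64, x -3 to -25 mm.
- jig_axis (a point): Middle of the fixed leaf's pin axis, midway between its two knuckles: 56 mm in front (-x) of the jig's origin, 86 mm above the bench; jig axes, so y is the pin axis. The knuckles are tubes of 24 mm outside diameter, 15 mm bore, 18 mm long, 32 mm clear gap between them. Fixed plate: 64 x 68 x 8 mm, underside 74 mm up, from 18 mm behind this axis. Nothing in front but the base plate.
- flap (a joint): Flap angle, rad: 0 = fully shut, level on the fixed leaf; grows as it opens upwards, at most 1.3; starts between 0.6 and 1.1. Stiff hinge: it stays where it is left. A spring ball (detent) resists from about 0.2 rad until it snaps past about 0.1 rad; pressing it past takes about 4 to 7 N down at the press point.
- flap_hinge (a point): Middle of the flap's hinge axis (parallel to the jig's y), 66 mm behind (+x) the jig's origin, 90 mm above the bench. Jig axes.
- flap_press (a point): Press point on the flap's upper face, 78 mm from the hinge axis, 17 mm from the free edge, mid-width; this face lies 1 mm outside the line through the hinge axis. The flap is a plate 95 mm long from its hinge, 60 mm wide, 8 mm thick; shut, it points from its hinge towards the robot and its top is 91 mm above the bench.
- leaf: Loose steel hinge leaf with ONE knuckle, 0.32 to 0.47 kg, flat on a wooden rest (44 x 36 mm, 30 mm high; the plate's long edges overhang it by about 12 mm). Plate 64 (x) x 60 (y) x 8 mm. Origin: centre of the plate's underside, 30 mm above the bench at the start; x to the knuckle, y along its bore, z up. Grip across the 60 mm; centre of mass about 10 mm from the origin towards the knuckle.
- leaf_bore (a point): Centre of the loose leaf's knuckle bore: 50 mm along x and 12 mm up from the leaf's origin; leaf axes, so y is the bore's axis. The knuckle is a tube of 24 mm outside diameter, 15 mm bore, 24 mm long, joined to the plate by a neck of the same 24 mm width.
- pair_leaf: Another loose hinge leaf, with TWO knuckles (plate 64 x 68 x 8 mm), on a like wooden rest; the wrong one, to be left alone. Origin: centre of the plate's underside, x towards the knuckles.
- pin: Steel hinge pin standing on its head, 11 mm thick, 85 mm high; a bystander. Origin: underside centre.
- can: Grey spray can, 66 mm across, 190 mm high, standing; a bystander. Origin: underside centre.
- hammer: Hammer lying on the bench, a bystander. Origin: underside, handle towards -x.
- wrench: Wrench lying flat on the bench between robot and fixture, a bystander under 20 mm high. Origin: underside centre.
- flatbar: Dark steel flat bar 160 x 40 x 10 mm lying on the bench, a bystander. Origin: underside centre.
- square: Small steel L-shaped setting square, 120 mm long, 12 mm thick, lying on the bench, a bystander. Origin: underside.
Things that resemble listed ones, but are neither listed nor needed, are in the scene too. What is shaped like the leaf but blue or pink is not meant.

How it is judged:
On the way, in this order (a step that is already met when the one before it is completed fails the run):
1. the flap is pressed shut past its detent (value of joint flap below 0.04 rad), for 0.3 s.
2. the single-knuckle leaf is lifted off its rest in the fingers (height (world z) of leaf_bore above 0.062 m and contact force between the fingers and leaf above 2 N), for 0.2 s.
At the end, for the whole second after the job is handed in: Flap under 0.04 rad; the one-knuckle leaf at rest in the fingers (over 2 N), bore centre within 3.5 mm of the pin axis in depth and height and 4 mm of mid-gap, bore parallel within 0.08 rad, leaf level within 0.1 rad, pointing away from the jamb, under 3 N on the fixture (value of joint flap below 0.04 rad and contact force between the fingers and leaf above 2 N and x of leaf_bore in the frame of jig_axis between -0.0035 and 0.0035 m and z of leaf_bore in the frame of jig_axis between -0.0035 and 0.0035 m and y of leaf_bore in the frame of jig_axis between -0.004 and 0.004 m and angle between the y axis of leaf_bore and the y axis of jig_axis, either way round below 0.08 rad and angle between the z axis of leaf_bore and the z axis of jig_axis, either way round below 0.1 rad and x of leaf in the frame of jig_axis below -0.03 m and contact force between leaf and jig below 3 N and linear speed of leaf below 0.02 m/s); the arm keeps its last pose, push and grip.
It fails at once if another thing on the bench was moved by more than 20 mm (distance of any of pair_leaf, pin, can, hammer, wrench, flatbar, square from where it was at the start of the episode above 0.02 m).
It also fails if it takes over 51 s, if anything falls off the work surface, if the arm or the gripper's body presses on something with over 40 N, if the wrist force passes 120 N, or if a joint passes its speed limit or range.

## Working session

There is one attempt and no reset: what is moved stays moved. The work goes in short steps, Python scripts to look and compute and a tool call to move; the robot and the scene stay as the last step left them, time stands still between calls to the robot, and variables do not carry over. Pictures are saved under pics/ and viewed, and the job is handed in when it is done.

Besides the shell and the picture viewer there is one more tool, called after "Call:" as name(argument=value, ...), one argument or row to a line, values as JSON. carry_out: Moves the arm, as the interface text tells. Its arguments: {"type":"object","properties":{"commands":{"type":"array"},"force":{"type":"number"}},"required":["commands"]}

```bash
mkdir -p pics; ls
cat > h.py <<'E'
import numpy as np, cv2
from station import manip
from scipy.spatial.transform import Rotation as R
def snap(n,f):
    s=manip.snapshot(n); cv2.imwrite('pics/'+f+'.png',cv2.cvtColor(s['image'],cv2.COLOR_RGB2BGR))
    np.savez('pics/'+f+'.npz',**s); return s
def ray(s,u,v,fish=False):
    Rm=cv2.Rodrigues(np.array(s['rvec'],float))[0]; t=np.array(s['tvec'],float).ravel()
    x=(u-s['cx'])/s['fx']; y=(v-s['cy'])/s['fy']
    if fish:
        r=np.hypot(x,y); d=np.array([x/r*np.sin(r),y/r*np.sin(r),np.cos(r)]) if r>1e-9 else np.array([0,0,1.])
    else: d=np.array([x,y,1.])
    d=Rm.T@d; return -Rm.T@t, d/np.linalg.norm(d)
def plane(s,u,v,z,fish=False):
    c,d=ray(s,u,v,fish); return c+d*(z-c[2])/d[2]
def proj(s,P,fish=False):
    Rm=cv2.Rodrigues(np.array(s['rvec'],float))[0]; p=Rm@np.array(P)+np.array(s['tvec'],float).ravel()
    if fish:
        th=np.arctan2(np.hypot(p[0],p[1]),p[2]); k=th/np.hypot(p[0],p[1]); return s['cx']+s['fx']*p[0]*k, s['cy']+s['fy']*p[1]*k
    return s['cx']+s['fx']*p[0]/p[2], s['cy']+s['fy']*p[1]/p[2]
def load(f): 
    d=np.load('pics/'+f+'.npz'); return {k:(d[k] if d[k].ndim else float(d[k])) for k in d}
E
python3 - <<'E'
from h import *
print(manip.sense())
for n in ['scene','side','wrist']:
    s=snap(n,n+'0'); print(n,s['fx'],s['cx'],s['cy'],s['rvec'],s['tvec'],ray(s,256,192))
E
```

```text
pics
{'t': 0.0, 'q': array([ 1.12251294e+00,  5.28483468e-01,  1.43392727e+00,  2.03705745e-05,
        1.18139819e+00, -1.78511588e-01]), 'qd': array([-0.00051308,  0.0003592 , -0.0026497 ,  0.0009691 ,  0.00065952,
       -0.0008015 ]), 'tau': array([-6.30544928e-04, -4.42345977e+01, -1.78020018e+01, -2.51067986e-04,
        8.56090308e-03, -2.18793730e-06]), 'tcp_pos': array([0.16622175, 0.60173473, 0.23031506]), 'tool_rot': array([ 0.09434908,  0.70093101, -0.09583579,  0.7004352 ]), 'force': array([ 0.41641473, -0.42442152,  0.16761087]), 'ft_torque': array([ 0.04755308, -0.06281218,  0.03664261]), 'finger_gap': 1.0007298146801085}
scene 446.25277843796005 250.74347061118215 192.71865988552833 [ 0.95759598  2.60324884 -0.88311775] [ 0.41167615 -0.24383757  1.8446377 ] (array([1.17789377, 0.72887777, 1.30878789]), array([-0.41111324, -0.45351972, -0.79076278]))
side 355.01133804264 253.97314406032143 190.00555021947875 [ 0.26246414 -2.63286285  1.45656943] [0.53110435 0.12917686 0.92787912] (array([0.35585753, 0.81129667, 0.61227549]), array([ 0.18283849, -0.8254124 , -0.53410154]))
wrist 297.3186396354542 258.5615431463135 192.56572480489172 [-2.29117639 -1.74534496 -0.27311957] [-0.62434737 -0.0409305   0.38030097] (array([0.09108043, 0.6229616 , 0.3738141 ]), array([ 0.29151865, -0.09040279, -0.95228368]))
```

View pics/scene0.png

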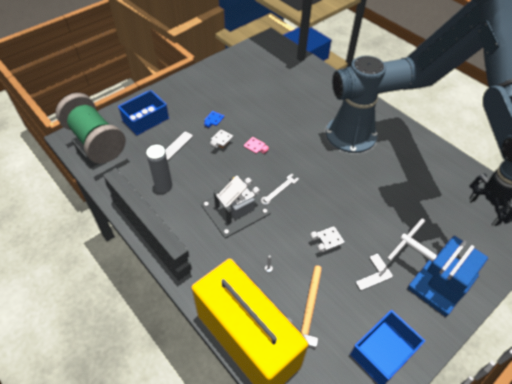

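View pics/side0.png

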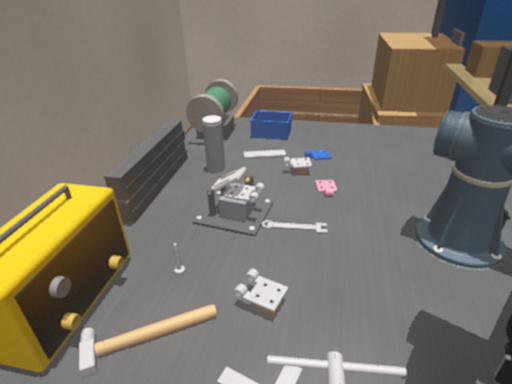

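View pics/wrist0.png

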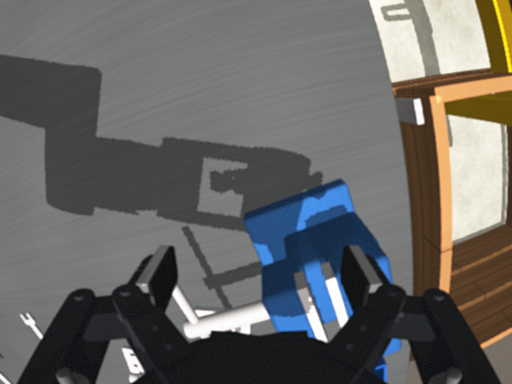

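The scene view shows the jig at about (236,203), the two-knuckle leaf at (327,238), and a small steel leaf at (221,139), which is likely the single-knuckle one. Next I'll zoom in on it.

Run:
```python
import cv2, numpy as np
a=cv2.imread('pics/scene0.png'); b=cv2.imread('pics/side0.png')
c=[cv2.resize(a[165:240,190:290],(400,300),interpolation=3),cv2.resize(a[105:180,180:280],(400,300),interpolation=3),
cv2.resize(b[165:240,185:285],(400,300),interpolation=3),cv2.resize(b[130:205,250:350],(400,300),interpolation=3)]
cv2.imwrite('pics/z0.png',np.vstack([np.hstack(c[:2]),np.hstack(c[2:])]))
```

```text
(no output)
```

View pics/z0.png

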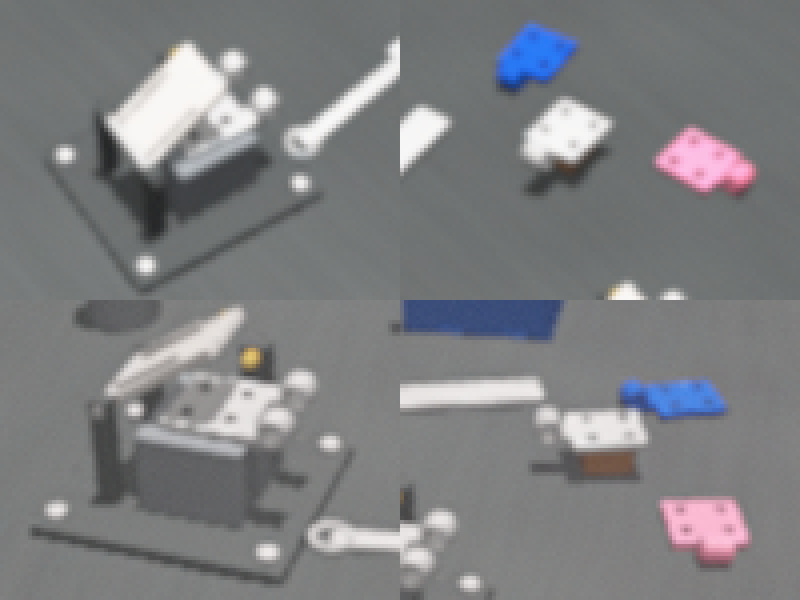

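Run:
```python
from h import *
a=load('scene0'); b=load('side0')
np.set_printoptions(precision=4,suppress=True)
for z in (.012,):
  print('bolts scene',[plane(a,*p,z) for p in [(206,203.5),(265,210.75),(226.5,231.25)]])
  print('bolts side',[plane(b,*p,z) for p in [(198.5,217.5),(252,228),(267.5,200.5),(219,191.5+11.0)]])
z=.038
print('leaf scene', [plane(a,180+x/4,105+y/4,z) for x,y in [(163,97),(213,122),(181,158),(130,150),(190-60,120+10)]])
print('leaf side', [plane(b,250+(x-400)/4,130+(y-300)/4,z) for x,y in [(563,409),(638,409),(648,444),(566,448),(547,418)]])
```

```text
bolts scene [array([ 0.6755, -0.0915,  0.012 ]), array([0.5345, 0.0696, 0.012 ]), array([0.693 , 0.0485, 0.012 ])]
bolts side [array([0.6954, 0.046 , 0.012 ]), array([0.5345, 0.0655, 0.012 ]), array([ 0.5169, -0.0751,  0.012 ]), array([ 0.6598, -0.0383,  0.012 ])]
leaf scene [array([ 0.416 , -0.3337,  0.038 ]), array([ 0.3998, -0.2738,  0.038 ]), array([ 0.455 , -0.2556,  0.038 ]), array([ 0.4866, -0.2964,  0.038 ]), array([ 0.4698, -0.3182,  0.038 ])]
leaf side [array([ 0.4778, -0.3252,  0.038 ]), array([ 0.4122, -0.3363,  0.038 ]), array([ 0.3986, -0.2717,  0.038 ]), array([ 0.4662, -0.2528,  0.038 ]), array([ 0.4895, -0.3054,  0.038 ])]
```

```bash
cat >> h.py <<'E'
def tri(rays):
    A=np.zeros((3,3)); b=np.zeros(3)
    for c,d in rays:
        M=np.eye(3)-np.outer(d,d); A+=M; b+=M@c
    p=np.linalg.solve(A,b); return p,[np.linalg.norm((np.eye(3)-np.outer(d,d))@(p-c)) for c,d in rays]
def rowsfor(P,yaw,s=None):
    """units for target TCP P, tool x down, tool y at world yaw"""
    s=s or manip.sense(); T=R.from_quat(s['tool_rot']); 
    y=np.array([np.cos(yaw),np.sin(yaw),0]); x=np.array([0,0,-1.]); 
    if (T.apply([0,1,0])@y)<0: y=-y
    G=R.from_matrix(np.c_[x,y,np.cross(x,y)])
    return T.inv().apply(np.array(P)-s['tcp_pos'])/.025, np.degrees((T.inv()*G).as_rotvec())/5
np.set_printoptions(precision=4,suppress=True)
E
python3 - <<'E'
from h import *
a=load('scene0'); b=load('side0')
S=lambda x,y: ray(a,190+x/4,165+y/4)
D=lambda x,y: ray(b,185+x/4,165+(y-300)/4)
print(tri([S(232,62),D(300,385)]),tri([S(263,99),D(280,418)]))
O=np.array([.605,-.013,0]); J=R.from_euler('z',-.117)
for (x,y),yy in [((185,42),-.03),((228,88),.03),((108,118),-.03),((155,168),.03)]:
    c,d=S(x,y); c=J.inv().apply(c-O); d=J.inv().apply(d); p=c+d*(yy-c[1])/d[1]; print(p, np.arctan2(p[2]-.09,.066-p[0]))
T=R.from_quat(manip.sense()['tool_rot']); print(T.as_matrix())
print('can',plane(a,162,190,0),'pin',plane(a,268,268,0),'wrench',plane(a,265,202,0),plane(a,297,177,0))
E
```

```text
(array([ 0.5306, -0.0288,  0.0884]), [np.float64(0.0008720948887530087), np.float64(0.0008720948887531116)]) (array([0.5359, 0.0193, 0.0892]), [np.float64(0.0023507408664101884), np.float64(0.0023507408664102105)])
[-0.0274 -0.03    0.1385] 0.4787799221583849
[-0.0316  0.03    0.1355] 0.43622929677229727
[ 0.0523 -0.03    0.0893] -0.05248240133260396
[0.0427 0.03   0.0779] -0.4800000071008642
[[-0.0007  0.2665  0.9638]
 [-0.0015  0.9638 -0.2665]
 [-1.     -0.0017 -0.0003]]
can [ 0.758  -0.2542  0.    ] pin [0.6739 0.2416 0.    ] wrench [0.5026 0.0343 0.    ] [ 0.3307  0.0245 -0.    ]
```

Run:
```python
from h import *
a=load('scene0'); 
S=lambda x,y: ray(a,190+x/4,165+y/4)
O=np.array([.589,-.0115,0]); J=R.from_euler('z',-.117)
for (x,y),yy in [((185,42),-.03),((228,88),.03),((108,118),-.03),((155,168),.03)]:
    c,d=S(x,y); c=J.inv().apply(c-O); d=J.inv().apply(d); p=c+d*(yy-c[1])/d[1]; print(p, np.arctan2(p[2]-.09,.066-p[0]))
for th in (.9,.7,.5,.3,.15,.05,0):
    p=np.array([.066-.078*np.cos(th)+.001*np.sin(th),0,.09+.078*np.sin(th)+.001*np.cos(th)]); print(th,O+J.apply(p))
pos=O+J.apply([0,0,.25])
print(rowsfor(pos,-.117+np.pi/2))
```

```text
[-0.0116 -0.03    0.138 ] 0.5536763651123904
[-0.0158  0.03    0.1349] 0.5022855794309171
[ 0.0681 -0.03    0.0887] -2.6056807037578285
[0.0585 0.03   0.0773] -1.0412310565353577
0.9 [ 0.6072 -0.0136  0.1517]
0.7 [ 0.5959 -0.0123  0.141 ]
0.5 [ 0.587  -0.0113  0.1283]
0.3 [ 0.5808 -0.0105  0.114 ]
0.15 [ 0.5781 -0.0102  0.1026]
0.05 [ 0.5772 -0.0101  0.0949]
0 [ 0.5771 -0.0101  0.091 ]
(array([ -0.7533, -19.1436,  22.8354]), array([-1.7508, -0.0048,  0.0188]))
```

Call:
carry_out(
  commands=[
    [[0, -0.9, 1.1, 0, 0, 0, 0], [-0.1, -1.9, 2.3, 0, 0, 0, 0], [-0.2, -2.9, 3.5, 0, 0, 0, 0], [-0.3, -4, 4.7, 0, 0, 0, 0], [-0.4, -5, 5.9, 0, 0, 0, 0]],
  ],
)

```text
t: 0.65
tcp_pos: [0.2757, 0.441, 0.2411]
tool_rot: [0.095, 0.701, -0.095, 0.701]
force: [1.1, -0.0, -0.1]
finger_gap: 0.142
```

Call:
carry_out(
  commands=[
    [[0, -1, 1.2, 0, 0, 0, 0], [0, -2, 2.4, 0, 0, 0, 0], [0, -3, 3.6, 0, 0, 0, 0], [0, -4, 4.8, 0, 0, 0, 0], [0, -5, 6, 0, 0, 0, 0]],
  ],
)

```text
t: 1.15
tcp_pos: [0.3872, 0.2807, 0.2413]
tool_rot: [0.095, 0.701, -0.095, 0.701]
force: [0.4, 0.2, 0.6]
finger_gap: -0.002
```

```bash
cat > st.py <<'E'
from h import *
import sys
s=manip.sense(); print(s['t'],s['tcp_pos'],s['force'],s['finger_gap'],R.from_quat(s['tool_rot']).as_matrix()[:,1],s['q'])
if len(sys.argv)>4: print(rowsfor([float(x) for x in sys.argv[1:4]],float(sys.argv[4])+np.pi/2))
E
python3 st.py .589 -.0115 .25 -.117
```

```text
1.15 [0.3872 0.2807 0.2413] [0.4287 0.1547 0.5545] -0.0015857401099595133 [ 0.2665  0.9638 -0.0001] [ 0.393   0.3171  1.7783  0.      1.0464 -0.9081]
(array([-0.3505, -9.1148, 10.8948]), array([-1.75  , -0.0015,  0.0005]))
```

Call:
carry_out(
  commands=[
    [[-0.1, -1, 1.1, -0.3, 0, 0, 0], [-0.2, -2, 2.2, -0.6, 0, 0, 0], [-0.3, -3, 3.3, -1, 0, 0, 0], [-0.4, -4.1, 4.4, -1.4, 0, 0, 0], [-0.4, -5.3, 5.4, -1.75, 0, 0, 0]],
  ],
)

```text
t: 1.65
tcp_pos: [0.4825, 0.1171, 0.2516]
tool_rot: [0.041, 0.706, -0.041, 0.706]
force: [1.2, 0.6, 0.3]
finger_gap: 0.006
```

```bash
python3 - <<'E'
from h import *
s=snap('wrist','w1'); print(s['fx'],s['fy'],ray(s,s['cx'],s['cy'])); st=manip.sense(); print(st['tcp_pos'])
E
python3 st.py .589 -.0115 .25 -.117
```

```text
297.3186396354542 297.3186396354542 (array([0.4047, 0.126 , 0.3948]), array([ 0.3064, -0.0343, -0.9513]))
[0.4858 0.1121 0.2516]
1.7 [0.4858 0.1121 0.2516] [ 0.2948 -1.8559  0.0731] 0.003950958787863826 [ 0.1176  0.993  -0.0038] [ 0.0049  0.3298  1.7215 -0.0049  1.086  -1.4457]
(array([ 0.1032, -4.4232,  4.6814]), array([-0.0104,  0.0553,  0.0436]))
```

View pics/w1.png

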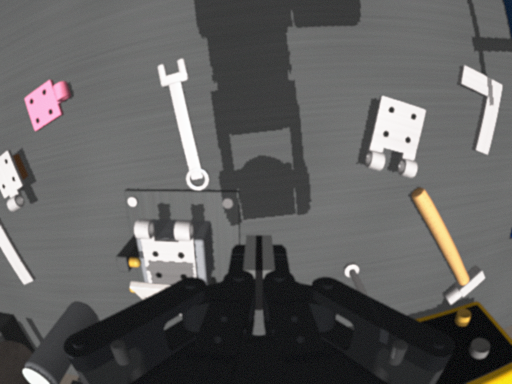

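Run:
```python
from h import *
b=cv2.imread('pics/w1.png'); cv2.imwrite('pics/z1.png',cv2.resize(b[180:305,110:260],(750,625)[:2],interpolation=3)[:600])
```

```text
(no output)
```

View pics/z1.png

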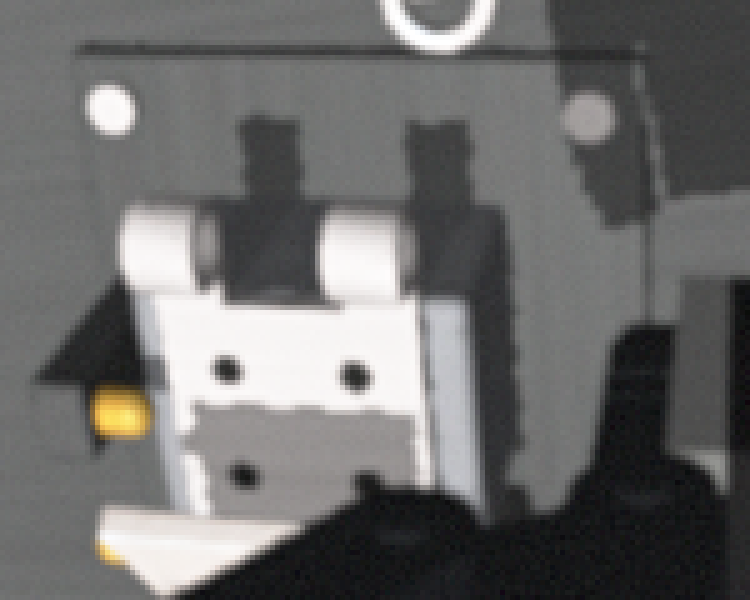

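Call:
carry_out(
  commands=[
    [[0, -1, 1, 0, 0, 0, 0], [0, -2, 2, 0, 0, 0, 0], [0.3, -3, 3, 0, 0, 0, 0], [1, -4, 4.1, 0, 0, 0, 0], [2, -4.4, 4.7, 0, 0, 0, 0]],
  ],
)

```text
t: 2.2
tcp_pos: [0.5884, -0.0073, 0.2019]
tool_rot: [0.042, 0.704, -0.043, 0.708]
force: [-0.1, -0.5, -1.0]
finger_gap: 0.004
```

```bash
python3 st.py .589 -.0115 .14 -.117; python3 -c "
from h import *
s=snap('side','s1');a=s['image'][..., ::-1]; cv2.imwrite('pics/z2.png',cv2.resize(a[110:260,150:300],(600,600),interpolation=3))"
```

```text
2.2 [ 0.5884 -0.0073  0.2019] [-0.1192 -0.5431 -0.972 ] 0.0038442985152459495 [ 0.1193  0.9929 -0.0011] [-0.2019  0.5113  1.5611 -0.0007  1.0636 -1.6528]
(array([ 2.4766, -0.1602,  0.0285]), array([-0.029 ,  0.0629,  0.0123]))
```

View pics/z2.png

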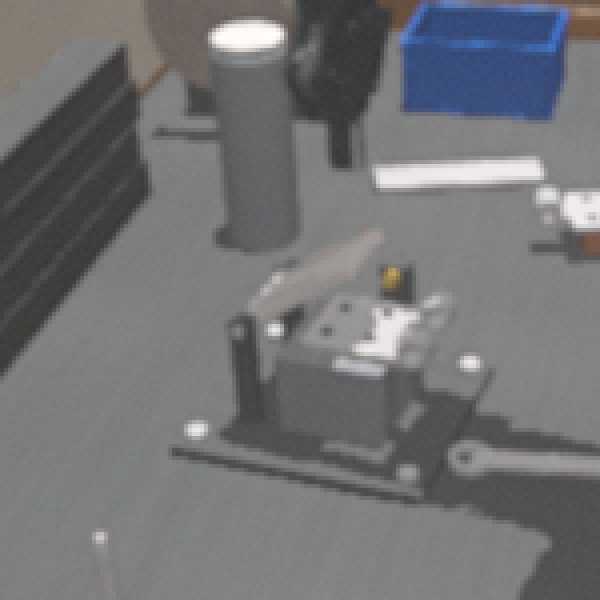

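Call:
carry_out(
  commands=[
    [[1.4, -0.15, 0, 0, 0, 0, 0], [2.2, -0.15, 0, 0, 0, 0, 0], [2.8, -0.15, -0.1, 0, 0, 0, 0], [3.3, -0.15, -0.2, 0, 0, 0, 0], [3.6, -0.15, -0.3, 0, 0, 0, 0]],
  ],
)

```text
t: 2.75
tcp_pos: [0.5766, -0.0067, 0.1104]
tool_rot: [0.041, 0.706, -0.041, 0.705]
force: [0.1, 0.8, 1.3]
finger_gap: 0.003
```

```bash
python3 st.py .578 -.0100 .091 -.117; python3 -c "
from h import *
s=snap('side','s2');a=s['image'][..., ::-1]; cv2.imwrite('pics/z3.png',cv2.resize(a[110:260,150:300],(600,600),interpolation=3))"
```

```text
2.75 [ 0.5766 -0.0067  0.1104] [0.0875 0.8193 1.3377] 0.0027827956838402325 [0.1167 0.9932 0.0003] [-0.2055  0.6277  1.658   0.0002  0.8574 -1.6594]
(array([ 0.7777, -0.1229,  0.0723]), array([-0.    , -0.0182, -0.0034]))
```

View pics/z3.png

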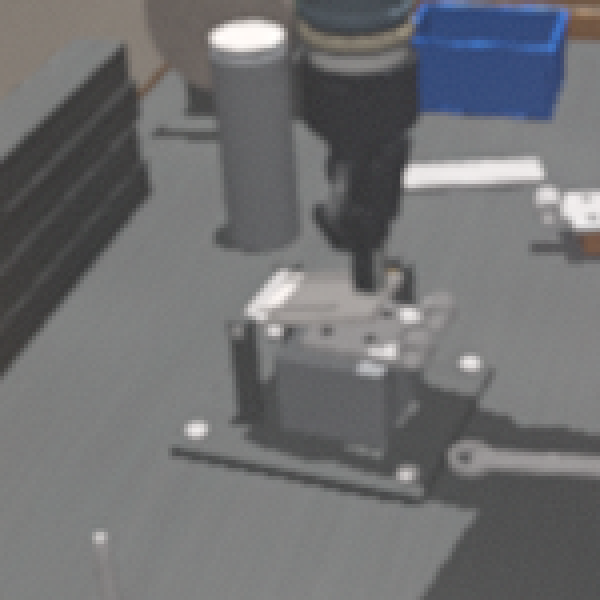

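Call:
carry_out(
  commands=[
    [[0.3, -0.1, 0.1, 0, 0, 0, 0], [0.5, -0.1, 0.1, 0, 0, 0, 0], [0.7, -0.1, 0.1, 0, 0, 0, 0], [0.8, -0.1, 0.1, 0, 0, 0, 0], [0.9, -0.1, 0.1, 0, 0, 0, 0]],
  ],
)

```text
t: 3.3
tcp_pos: [0.58, -0.0102, 0.0906]
tool_rot: [0.041, 0.706, -0.041, 0.706]
force: [-5.9, 0.7, 26.8]
finger_gap: 0.001
```

```bash
python3 st.py .578 -.0100 .091 -.117; python3 -c "
from h import *
s=snap('side','s3');a=s['image'][..., ::-1]; cv2.imwrite('pics/z4.png',cv2.resize(a[110:260,150:300],(600,600),interpolation=3))"
```

```text
3.3 [ 0.58   -0.0102  0.0906] [-5.9498  0.6531 26.8041] 0.0009176864366208604 [ 0.1167  0.9932 -0.0001] [-0.2101  0.6614  1.6617 -0.0001  0.8179 -1.6639]
(array([-0.018 , -0.0015, -0.0799]), array([0.0007, 0.0065, 0.0015]))
```

View pics/z4.png

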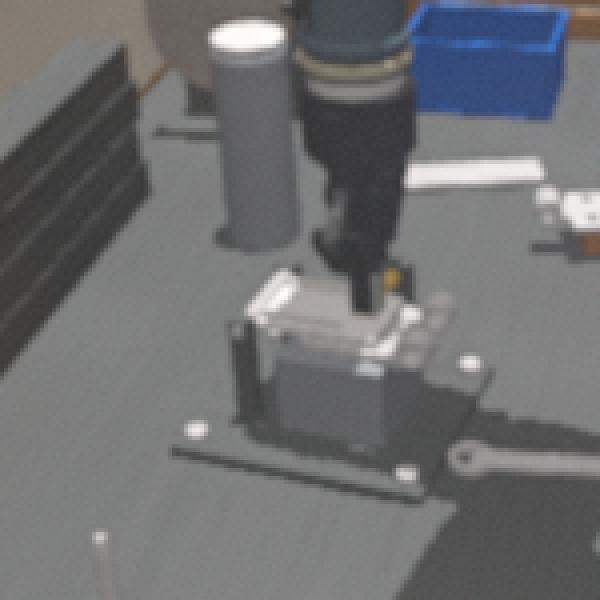

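The tip has stopped at z 0.0906 with 27 N of force, so the flap has bottomed out. I'll hold there briefly.

Call:
carry_out(
  commands=[
    [[0, 0, 0, 0, 0, 0, 0], [0, 0, 0, 0, 0, 0, 0], [0, 0, 0, 0, 0, 0, 0], [0, 0, 0, 0, 0, 0, 0], [-0.3, 0, 0, 0, 0, 0, 0]],
  ],
)

```text
t: 3.85
tcp_pos: [0.5796, -0.0102, 0.0967]
tool_rot: [0.041, 0.706, -0.041, 0.706]
force: [-0.0, -0.3, -0.1]
finger_gap: -0.001
```

```bash
python3 st.py .4485 -.295 .22 .2
```

```text
3.85 [ 0.5796 -0.0102  0.0967] [-0.038  -0.2978 -0.0832] -0.0012976378107182448 [ 0.1168  0.9932 -0.0001] [-0.2103  0.6516  1.6592 -0.0001  0.8307 -1.6639]
(array([ -4.9326, -11.9263,  -3.8766]), array([-3.6333,  0.0011,  0.0015]))
```

Call:
carry_out(
  commands=[
    [[-2, 0, 0, 0, 0, 0, 0], [-4, 0, 0, 0, 0, 0, 0], [-5.5, -1, -0.5, -0.5, 0, 0, 40], [-6, -2.5, -1.3, -1, 0, 0, 85], [-6, -4.5, -2.3, -1.5, 0, 0, 85]],
  ],
)

```text
t: 4.35
tcp_pos: [0.5142, -0.1112, 0.2495]
tool_rot: [-0.008, 0.704, 0.005, 0.71]
force: [0.1, -1.0, 0.8]
finger_gap: 0.506
```

Call:
carry_out(
  commands=[
    [[0, -2, -0.7, -0.5, 0, 0, 85], [0, -4, -1.5, -1, 0, 0, 85], [0, -5.5, -2.3, -1.5, 0, 0, 85], [0, -6.5, -2.8, -1.8, 0, 0, 85], [0, -7, -3, -2.1, 0, 0, 85]],
  ],
)

```text
t: 4.85
tcp_pos: [0.4387, -0.2892, 0.2465]
tool_rot: [-0.069, 0.704, 0.068, 0.704]
force: [0.1, -0.0, -1.2]
finger_gap: 0.994
```

```bash
python3 st.py .4485 -.295 .22 .2;python3 -c "
from h import *
s=snap('wrist','w2'); s=snap('side','s4');a=s['image'][..., ::-1]; cv2.imwrite('pics/z4.png',cv2.resize(a[110:260,150:300],(600,600),interpolation=3))"
```

```text
4.85 [ 0.4387 -0.2892  0.2465] [ 0.0538 -0.025  -1.1759] 0.9937523737529083 [-0.1933  0.9811 -0.0012] [-0.7952  0.3744  1.6636 -0.0008  1.1026 -2.5602]
(array([ 1.0588, -0.302 ,  0.3384]), array([-0.0623, -0.0008,  0.0133]))
```

View pics/w2.png

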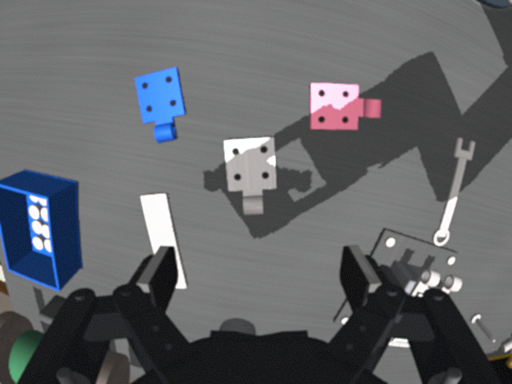

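View pics/z4.png

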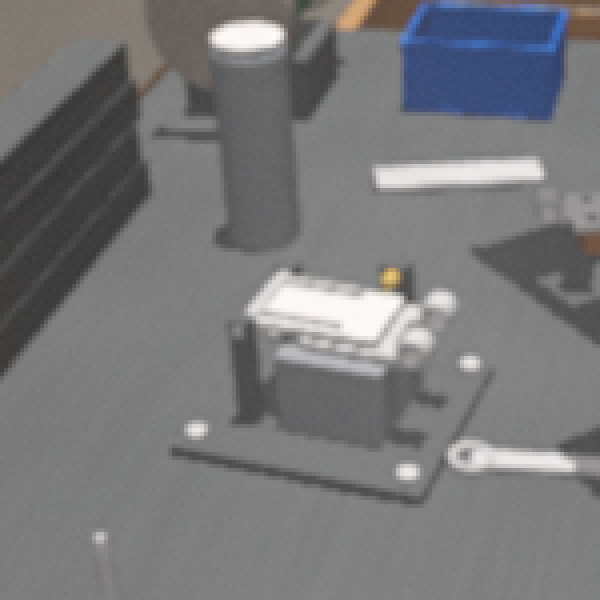

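The flap lies flat in the side view. In the wrist view the leaf plate covers about (223..277, 137..192), with the knuckle at (253,204). I'll zoom in for the corners.

Run:
```python
from h import *
b=cv2.imread('pics/w2.png'); cv2.imwrite('pics/z5.png',cv2.resize(b[125:225,200:300],(600,600),interpolation=3))
```

```text
(no output)
```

View pics/z5.png

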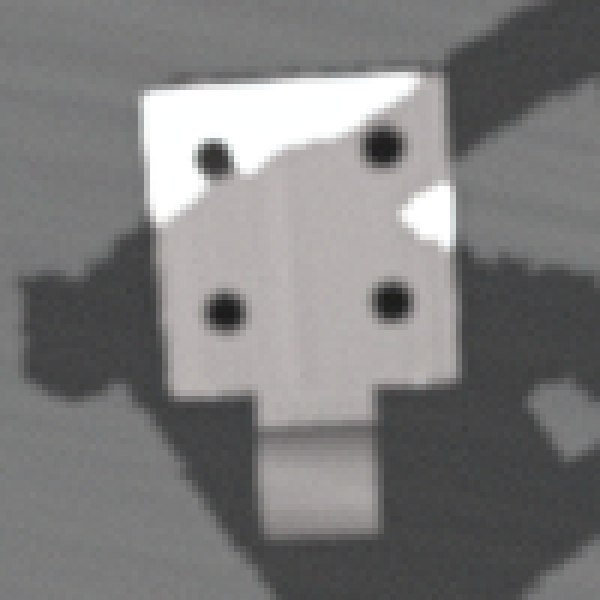

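Run:
```python
from h import *
s=load('w2'); P=lambda x,y,z: plane(s,200+x/6-.4,125+y/6-.4,z,True)
c=np.array([P(*p,.038) for p in [(142,90),(447,73),(460,382),(170,398)]]); print(c)
h=np.array([P(*p,.038) for p in [(214,158),(382,146),(391,301),(225,313)]]); print(h)
for q in (c,h):
    ex=(q[2]+q[3]-q[0]-q[1])/2; ey=(q[1]+q[2]-q[0]-q[3])/2; print(q.mean(0),np.linalg.norm(ex),np.linalg.norm(ey),np.arctan2(ex[1],ex[0]),np.arctan2(-ey[0],ey[1]))
print('knuckle L/R',P(260,480,.05),P(380,480,.05))
```

```text
[[ 0.4166 -0.3366  0.038 ]
 [ 0.4017 -0.2778  0.038 ]
 [ 0.4638 -0.262   0.038 ]
 [ 0.4789 -0.3202  0.038 ]]
[[ 0.4275 -0.32    0.038 ]
 [ 0.4187 -0.2875  0.038 ]
 [ 0.4497 -0.2794  0.038 ]
 [ 0.4587 -0.3122  0.038 ]]
[ 0.4403 -0.2992  0.038 ] 0.06424349536774718 0.06041935094422675 0.2534571052071157 0.25033890703061046
[ 0.4387 -0.2998  0.038 ] 0.032103928880880525 0.03381712764075851 0.2513281386945917 0.26694888795470345
knuckle L/R [ 0.4886 -0.2988  0.05  ] [ 0.4839 -0.2749  0.05  ]
```

```bash
python3 st.py .448 -.2972 .012 .252; python3 -c "
from h import *
s=load('w2')
for p in [(143,195),(165,194),(186,287),(175,288)]: print(plane(s,*p,.01,True))"
```

```text
4.95 [ 0.4394 -0.2885  0.2464] [ 0.0351  0.157  -0.2258] 0.9963612331352494 [-0.1922  0.9814 -0.0011] [-0.7935  0.3747  1.6634 -0.0004  1.1025 -2.5575]
(array([ 9.3769, -0.3992,  0.2668]), array([-0.6712,  0.0029,  0.0122]))
[ 0.5179 -0.4408  0.01  ]
[ 0.5098 -0.4079  0.01  ]
[ 0.6599 -0.3633  0.01  ]
[ 0.6668 -0.3812  0.01  ]
```

Call:
carry_out(
  commands=[
    [[1, -0.4, 0.27, -0.7, 0, 0, 85], [2.5, -0.4, 0.27, -0.7, 0, 0, 85], [4, -0.4, 0.27, -0.7, 0, 0, 85], [5.2, -0.4, 0.27, -0.7, 0, 0, 85], [6, -0.4, 0.27, -0.7, 0, 0, 85]],
  ],
)

```text
t: 5.45
tcp_pos: [0.4483, -0.2927, 0.0942]
tool_rot: [-0.09, 0.702, 0.092, 0.701]
force: [-0.1, 0.5, 0.6]
finger_gap: 0.998
```

```bash
python3 st.py .448 -.2972 .012 .252; python3 -c "
from h import *
s=snap('wrist','w3')"
```

```text
5.45 [ 0.4483 -0.2927  0.0942] [-0.1417  0.4536  0.5584] 0.9978817215961625 [-0.2558  0.9667  0.003 ] [-0.7875  0.6153  1.7713  0.0005  0.7583 -2.6173]
(array([ 3.288 , -0.18  , -0.0522]), array([ 0.076 , -0.0158, -0.0343]))
```

View pics/w3.png

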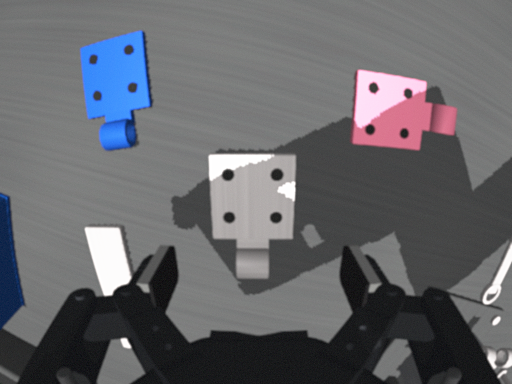

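```bash
python3 - <<'E'
from h import *
s=load('w3')
q=np.array([plane(s,*p,.038,True) for p in [(209,155.5),(295.5,154.5),(294.5,238.5),(212,240)]])
ex=(q[2]+q[3]-q[0]-q[1])/2; ey=(q[1]+q[2]-q[0]-q[3])/2; print(q.mean(0),np.linalg.norm(ex),np.linalg.norm(ey),np.arctan2(ex[1],ex[0]),np.arctan2(-ey[0],ey[1]))
E
python3 st.py .448 -.2972 .012 .252
```

```text
[ 0.4408 -0.2989  0.038 ] 0.06408985950731873 0.06083092882549892 0.26418258231388636 0.27447971572276214
5.5 [ 0.4471 -0.2917  0.092 ] [-0.2695  0.9089 -2.4436] 1.0013408483880415 [-0.2556  0.9667  0.0069] [-0.7877  0.6189  1.773   0.0004  0.7574 -2.6173]
(array([ 3.1979, -0.2428, -0.0103]), array([ 0.0749, -0.0423, -0.0791]))
```

Call:
carry_out(
  commands=[
    [[0.8, -0.2, 0, 0, 0, 0, 85], [1.6, -0.22, 0, 0, 0, 0, 85], [2.4, -0.22, 0, 0, 0, 0, 85], [3, -0.22, 0, 0, 0, 0, 85], [3.2, -0.22, 0, 0, 0, 0, 85]],
  ],
)

```text
t: 6.0
tcp_pos: [0.4501, -0.2989, 0.0156]
tool_rot: [-0.091, 0.702, 0.092, 0.701]
force: [-0.2, -0.6, 0.2]
finger_gap: 0.997
```

```bash
python3 st.py .448 -.2972 .012 .26
```

```text
6.0 [ 0.4501 -0.2989  0.0156] [-0.2481 -0.6058  0.1513] 0.9965337663515478 [-0.2559  0.9667  0.0016] [-0.7932  0.7591  1.7885  0.0003  0.5957 -2.6229]
(array([ 0.1435,  0.0881, -0.0649]), array([-0.0145, -0.0089, -0.0188]))
```

Next I close on the leaf.

Call:
carry_out(
  commands=[
    [[0.1, 0.06, -0.05, 0, 0, 0, 60], [0.1, 0.06, -0.05, 0, 0, 0, 50], [0.1, 0.06, -0.05, 0, 0, 0, 50], [0.1, 0.06, -0.05, 0, 0, 0, 50], [0.1, 0.06, -0.05, 0, 0, 0, 50]],
  ],
  force=70,
)

```text
t: 6.5
tcp_pos: [0.4486, -0.2986, 0.0147]
tool_rot: [-0.091, 0.701, 0.091, 0.701]
force: [-0.1, 2.3, 5.5]
finger_gap: 0.683
```

```bash
python3 -c "
from h import *
s=snap('wrist','w4')";python3 st.py .448 -.2972 .012 .26
```

```text
6.55 [ 0.4486 -0.2986  0.0147] [0.7511 3.3047 6.7967] 0.6835554291410328 [-0.2551  0.9669 -0.0001] [-0.795   0.7595  1.794   0.0007  0.5878 -2.6243]
(array([ 0.1081,  0.0616, -0.0075]), array([-0.0235,  0.0053,  0.0007]))
```

View pics/w4.png

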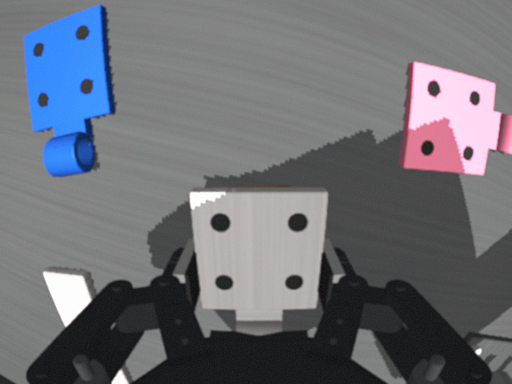

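The leaf is held between the pads, with the plate at (193..327, 190..310) in the wrist view. I'll lift it.

Call:
carry_out(
  commands=[
    [[-0.3, 0, 0, 0, 0, 0, 50], [-0.8, 0, 0, 0, 0, 0, 50], [-1.5, 0, 0, 0, 0, 0, 50], [-2.5, 0, 0, 0, 0, 0, 50], [-3.5, 0, 0, 0, 0, 0, 50]],
  ],
)

```text
t: 7.05
tcp_pos: [0.4481, -0.2989, 0.1024]
tool_rot: [-0.091, 0.701, 0.091, 0.701]
force: [0.5, -0.4, -4.0]
finger_gap: 0.683
```

Call:
carry_out(
  commands=[
    [[-0.6, 0, 0, 0, 0, 0, 50], [-1, 0, 0, 0, 0, 0, 50], [-1, 0, 0, 0, 0, 0, 50], [-1, 0, 0, 0, 0, 0, 50], [-1, 0, 0, 0, 0, 0, 50]],
  ],
)

```text
t: 7.55
tcp_pos: [0.4478, -0.2984, 0.1254]
tool_rot: [-0.09, 0.702, 0.092, 0.701]
force: [-0.5, 0.1, -4.1]
finger_gap: 0.679
```

```bash
python3 -c "
from h import *
s=snap('wrist','w5');s=snap('side','s5');s=snap('scene','c5')
a=cv2.imread('pics/w5.png');b=cv2.imread('pics/s5.png');c=cv2.imread('pics/c5.png')
cv2.imwrite('pics/z6.png',np.hstack([cv2.resize(b[90:190,260:360],(400,400),interpolation=3),cv2.resize(c[80:180,190:290],(400,400),interpolation=3)]))
cv2.imwrite('pics/z7.png',cv2.resize(a[150:350,160:360],(600,600),interpolation=3))
";python3 st.py .448 -.2972 .12 .26
```

```text
7.7 [ 0.448  -0.2985  0.1254] [-0.2444 -0.2241 -4.6232] 0.6870438115518376 [-0.2553  0.9669  0.0016] [-0.7955  0.5657  1.7455 -0.      0.8323 -2.6244]
(array([0.2172, 0.0514, 0.014 ]), array([-0.021 , -0.0107, -0.0188]))
```

View pics/z7.png

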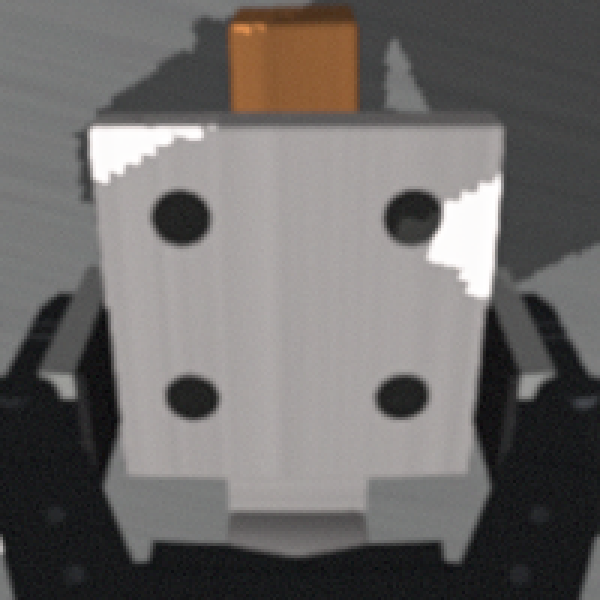

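View pics/z6.png

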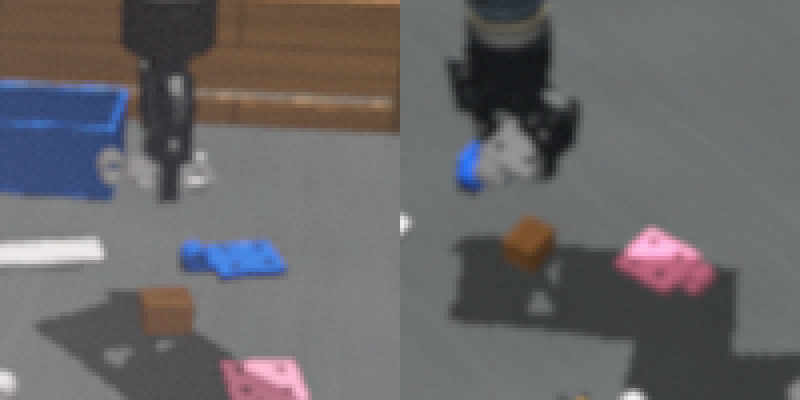

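```bash
cat > pose.py <<'E'
from h import *
def norm(s,u,v):
    x=(u-s['cx'])/s['fx']; y=(v-s['cy'])/s['fy']; r=np.hypot(x,y); k=np.tan(r)/r; return x*k,y*k
def leafpose(s,pts,mod):
    n=np.array([norm(s,*p) for p in pts])
    ok,rv,tv=cv2.solvePnP(np.array(mod,float),n,np.eye(3),None,flags=cv2.SOLVEPNP_IPPE)
    rv,tv=cv2.solvePnPRefineLM(np.array(mod,float),n,np.eye(3),None,rv,tv)
    pr=cv2.projectPoints(np.array(mod,float),rv,tv,np.eye(3),None)[0][:,0]
    err=np.abs(pr-n).max()*s['fx']
    Rc=cv2.Rodrigues(np.array(s['rvec'],float))[0]; t=np.array(s['tvec'],float).ravel()
    Rl=Rc.T@cv2.Rodrigues(rv)[0]; p=Rc.T@(tv.ravel()-t); return Rl,p,err
TOP=[(-.032,-.03,.008),(-.032,.03,.008),(.032,.03,.008),(.032,-.03,.008)]
def report(s,pts,st):
    Rl,p,e=leafpose(s,pts,TOP); T=R.from_quat(st['tool_rot'])
    bore=p+Rl@[.05,0,.012]
    print('leaf',p,'bore',bore,'err px',e); print('x',Rl[:,0],'y',Rl[:,1],'z',Rl[:,2],'yaw',np.arctan2(Rl[1,0],Rl[0,0]))
    print('in tool: leaf',T.inv().apply(p-st['tcp_pos']),'bore',T.inv().apply(bore-st['tcp_pos']))
    return Rl,p
E
python3 - <<'E'
from pose import *
s=load('w5'); st=manip.sense()
f=lambda x,y:(160+x/3-1/3,150+y/3-1/3)
report(s,[f(88,126),f(502,124),f(468,472),f(126,475)],st)
c,d=ray(s,*f(228,476),True); print('cam',c)
w4=load('w4')
E
```

```text
leaf [ 0.4405 -0.3006  0.1399] bore [ 0.4887 -0.2875  0.1519] err px 0.11423800872254034
x [0.9656 0.26   0.0016] y [-0.2599  0.9656 -0.005 ] z [-0.0029  0.0044  1.    ] yaw 0.26297700604203417
in tool: leaf [-0.0144 -0.     -0.0078] bore [-0.0266  0.0003  0.0422]
cam [ 0.3724 -0.3188  0.2688]
```

```bash
python3 - <<'E'
from h import *
s=load('w1')
f=lambda x,y:(110+x/5-.4,180+y/5-.4)
A=plane(s,*f(156,249),.0971,True)+[.0046,0,-.011]; B=plane(s,*f(361,251),.0971,True)+[.0046,0,-.011]
print(A,B,(A+B)/2,np.linalg.norm(A-B),np.arctan2(-(B-A)[0],(B-A)[1]))
E
python3 st.py .46 -.16 .21 -.117
```

```text
[ 0.5343 -0.0264  0.0861] [0.5392 0.0241 0.0861] [ 0.5368 -0.0011  0.0861] 0.050718311491753244 -0.09605143774764327
7.7 [ 0.448  -0.2985  0.1254] [-0.2444 -0.2241 -4.6232] 0.6870438115518376 [-0.2553  0.9669  0.0016] [-0.7955  0.5657  1.7455 -0.      0.8323 -2.6244]
(array([-3.3761,  5.2409,  1.8759]), array([ 4.2991, -0.0142, -0.0165]))
```

Call:
carry_out(
  commands=[
    [[-1.4, 0.6, 0.2, 0.6, 0, 0, 50], [-2.6, 1.6, 0.6, 1.5, 0, 0, 50], [-3.4, 2.9, 1, 2.6, 0, 0, 50], [-3.4, 4.2, 1.5, 3.6, 0, 0, 50], [-3.4, 5.2, 1.9, 4.3, 0, 0, 50]],
  ],
)

```text
t: 8.2
tcp_pos: [0.4608, -0.1592, 0.2117]
tool_rot: [0.042, 0.706, -0.042, 0.706]
force: [-0.3, 0.3, -5.9]
finger_gap: 0.682
```

Call:
carry_out(
  commands=[
    [[0, 0, 0, 0, 0, 0, 50], [0, 0, 0, 0, 0, 0, 50], [0, 0, 0, 0, 0, 0, 50], [0, 0, 0, 0, 0, 0, 50], [0, 0, 0, 0, 0, 0, 50]],
  ],
)

```text
t: 8.7
tcp_pos: [0.4611, -0.162, 0.2111]
tool_rot: [0.042, 0.706, -0.042, 0.706]
force: [-0.2, 0.2, -4.2]
finger_gap: 0.686
```

```bash
python3 -c "
from h import *
s=snap('wrist','w6')
";python3 st.py .46 -.16 .21 -.117
```

```text
8.75 [ 0.4611 -0.1619  0.2111] [ 0.1943 -0.5122 -3.8602] 0.6802898350461929 [0.1179 0.993  0.    ] [-0.5667  0.3744  1.7898 -0.0001  0.9776 -2.0193]
(array([ 0.0452,  0.0686, -0.0525]), array([-0.0136, -0.0023, -0.0005]))
```

View pics/w6.png

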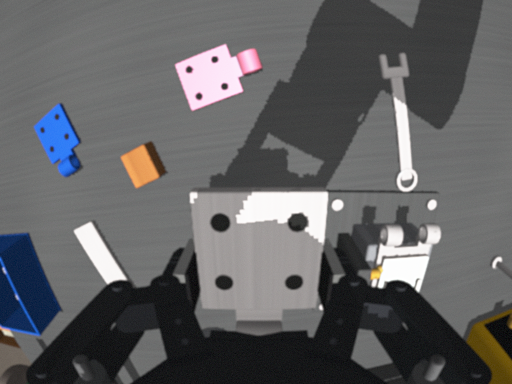

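```bash
python3 -c "
from h import *
a=cv2.imread('pics/w6.png');cv2.imwrite('pics/z8.png',cv2.resize(a[195:295,350:450],(600,600),interpolation=3))"
```

```text
(no output)
```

View pics/z8.png

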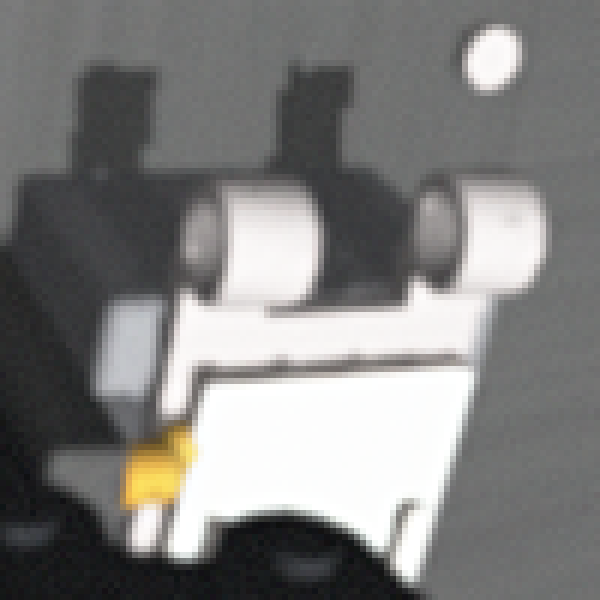

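Run:
```python
from h import *
s=load('w6')
f=lambda x,y:(350+x/6-.42,195+y/6-.42)
c,_=ray(s,256,192,True); print(c)
n=np.array([c[0]-.536,c[2]-.086]); n/=np.linalg.norm(n); print(n)
off=.012*np.array([n[0],0,n[1]])
Q=lambda x,y: plane(s,*f(x,y),.086+off[2],True)-off
A=Q(272,243); B=Q(505,236)
print(A,B,(A+B)/2,np.linalg.norm(A-B),np.arctan2(-(B-A)[0],(B-A)[1]))
print([Q(*p) for p in [(222,243),(322,243),(462,236),(548,236)]])
print('bolt',plane(s,*f(492,58),.012,True),plane(s,338-.0,205,.012,True))
```

```text
[ 0.3835 -0.1528  0.3545]
[-0.4938  0.8696]
[ 0.5351 -0.0267  0.086 ] [0.5423 0.0234 0.086 ] [ 0.5387 -0.0017  0.086 ] 0.05059744144987289 -0.1421357445218072
[array([ 0.5335, -0.0366,  0.086 ]), array([ 0.5368, -0.0166,  0.086 ]), array([0.5406, 0.0135, 0.086 ]), array([0.5441, 0.0336, 0.086 ])]
bolt [0.5386 0.0714 0.012 ] [ 0.5214 -0.0681  0.012 ]
```

```bash
cat > tgt.py <<'E'
from h import *
import sys
ax=np.array([float(v) for v in sys.argv[2:5]]); yaw=float(sys.argv[5]); dx=float(sys.argv[1]); bore=np.array([-.0268,.0003,.0422])
J=R.from_euler('z',yaw); s=manip.sense()
p=ax+J.apply([dx-bore[2],-bore[1] if False else 0,bore[0]])
print('tcp',s['tcp_pos'],'tgt',p,rowsfor(p,yaw+np.pi/2,s),s['force'],s['t'])
E
python3 tgt.py -.05 .538 -.0015 .086 -.12; python3 tgt.py -.05 .538 -.0015 .14 -.12
```

```text
tcp [ 0.4611 -0.1619  0.2111] tgt [0.4465 0.0095 0.0592] (array([ 6.0777,  6.7387, -1.3886]), array([ 0.0208, -0.0023, -0.0005])) [ 0.1943 -0.5122 -3.8602] 8.75
tcp [ 0.4611 -0.1619  0.2111] tgt [0.4465 0.0095 0.1132] (array([ 3.9177,  6.7388, -1.389 ]), array([ 0.0208, -0.0023, -0.0005])) [ 0.1943 -0.5122 -3.8602] 8.75
```

Call:
carry_out(
  commands=[
    [[0, 1.2, -1, 0, 0, 0, 50], [0, 2.7, -1.4, 0, 0, 0, 50], [0.5, 4.2, -1.4, 0, 0, 0, 50], [1.3, 5.7, -1.4, 0, 0, 0, 50], [2.3, 6.7, -1.4, 0, 0, 0, 50]],
  ],
)

```text
t: 9.25
tcp_pos: [0.447, 0.0107, 0.1542]
tool_rot: [0.041, 0.705, -0.041, 0.707]
force: [0.5, -0.0, -4.1]
finger_gap: 0.686
```

Call:
carry_out(
  commands=[
    [[0.8, 0, 0, 0, 0, 0, 50], [1.4, 0, 0, 0, 0, 0, 50], [1.6, 0, 0, 0, 0, 0, 50], [1.6, 0, 0, 0, 0, 0, 50], [1.6, 0, 0, 0, 0, 0, 50]],
  ],
)

```text
t: 9.75
tcp_pos: [0.4467, 0.0088, 0.1143]
tool_rot: [0.042, 0.705, -0.042, 0.706]
force: [0.4, -0.5, -4.3]
finger_gap: 0.683
```

```bash
python3 tgt.py -.05 .538 -.0015 .086 -.12;python3 -c "
from h import *
s=snap('wrist','w7');snap('side','s7');snap('scene','c7')
a=cv2.imread('pics/w7.png');cv2.imwrite('pics/z9.png',cv2.resize(a[150:350,130:380],(750,600),interpolation=3))
b=cv2.imread('pics/s7.png');c=cv2.imread('pics/c7.png')
cv2.imwrite('pics/z10.png',np.hstack([cv2.resize(b[140:240,200:300],(400,400),interpolation=3),cv2.resize(c[140:240,190:290],(400,400),interpolation=3)]))"
```

```text
tcp [0.4467 0.0088 0.1143] tgt [0.4465 0.0095 0.0592] (array([ 2.2036,  0.0282, -0.0136]), array([0.0254, 0.0146, 0.0019])) [ 0.4065 -0.4983 -4.3341] 9.75
```

View pics/z9.png

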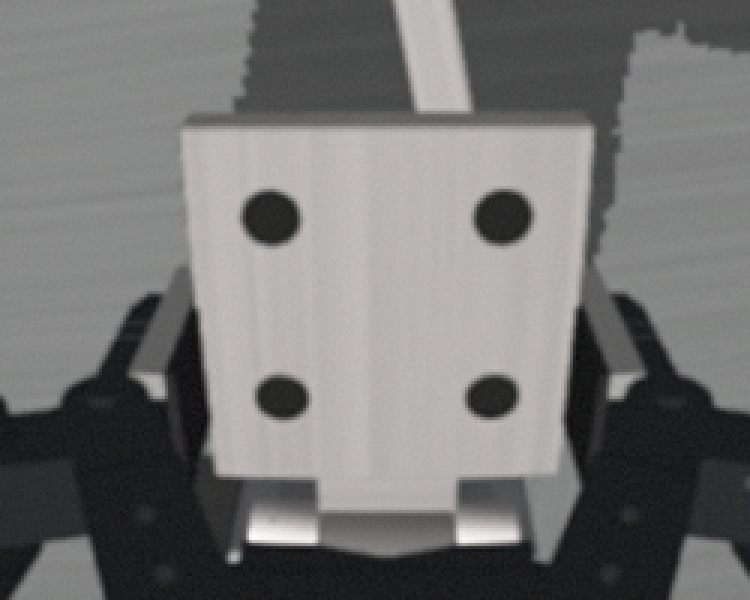

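View pics/z10.png

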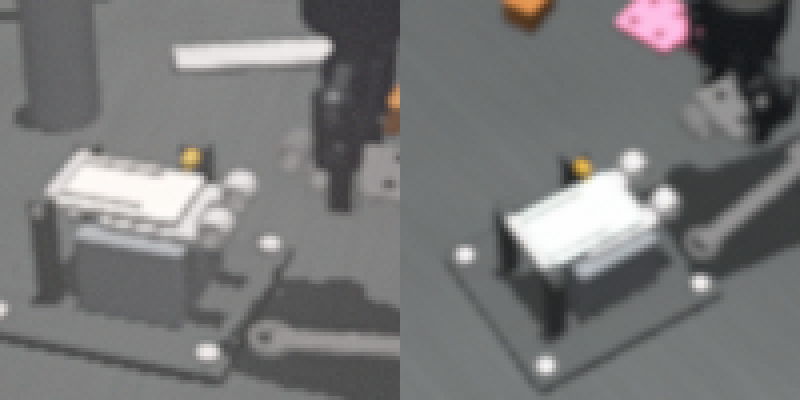

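Call:
carry_out(
  commands=[
    [[0.6, 0, 0, 0, 0, 0, 50], [1.2, 0, 0, 0, 0, 0, 50], [1.8, 0, 0, 0, 0, 0, 50], [2.1, 0, 0, 0, 0, 0, 50], [2.18, 0, 0, 0, 0, 0, 50]],
  ],
)

```text
t: 10.4
tcp_pos: [0.446, 0.0092, 0.0591]
tool_rot: [0.041, 0.706, -0.041, 0.706]
force: [-0.1, -0.4, -3.7]
finger_gap: 0.682
```

Call:
carry_out(
  commands=[
    [[0, 0, 0.2, 0, 0, 0, 50], [0, 0, 0.4, 0, 0, 0, 50], [0, 0, 0.6, 0, 0, 0, 50], [0, 0, 0.7, 0, 0, 0, 50], [0, 0, 0.7, 0, 0, 0, 50]],
  ],
)

```text
t: 10.9
tcp_pos: [0.4643, 0.0071, 0.0596]
tool_rot: [0.041, 0.705, -0.041, 0.706]
force: [-0.2, -0.4, -3.9]
finger_gap: 0.68
```

```bash
python3 tgt.py 0 .538 -.0015 .086 -.12;python3 -c "
from h import *
s=snap('wrist','w8');snap('side','s8');snap('scene','c8')
a=cv2.imread('pics/w8.png');cv2.imwrite('pics/z11.png',cv2.resize(a[150:350,130:380],(750,600),interpolation=3))
b=cv2.imread('pics/s8.png');c=cv2.imread('pics/c8.png')
cv2.imwrite('pics/z12.png',np.hstack([cv2.resize(b[160:220,230:290],(400,400),interpolation=3),cv2.resize(c[150:210,220:280],(400,400),interpolation=3)]))"
```

```text
tcp [0.4643 0.0071 0.0596] tgt [0.4961 0.0036 0.0592] (array([0.0189, 0.0072, 1.2796]), array([0.0344, 0.0182, 0.0021])) [-0.1945 -0.3808 -3.8628] 10.9
```

View pics/z11.png

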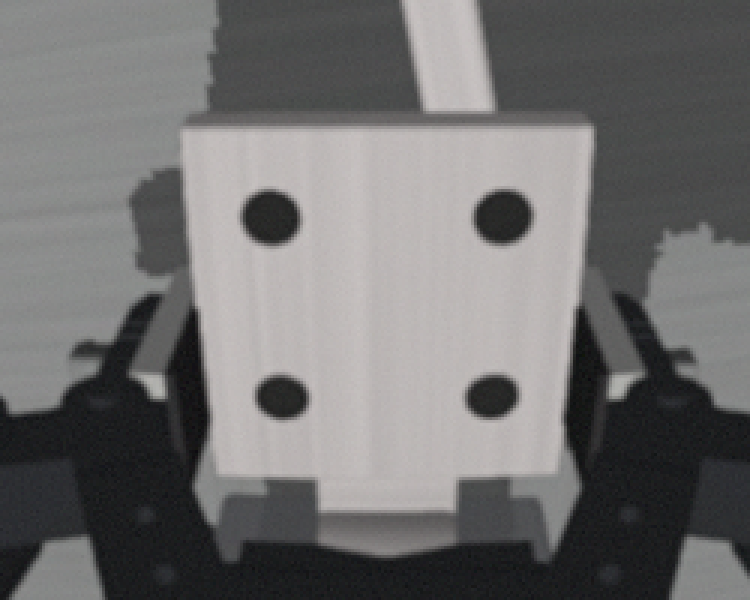

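View pics/z12.png

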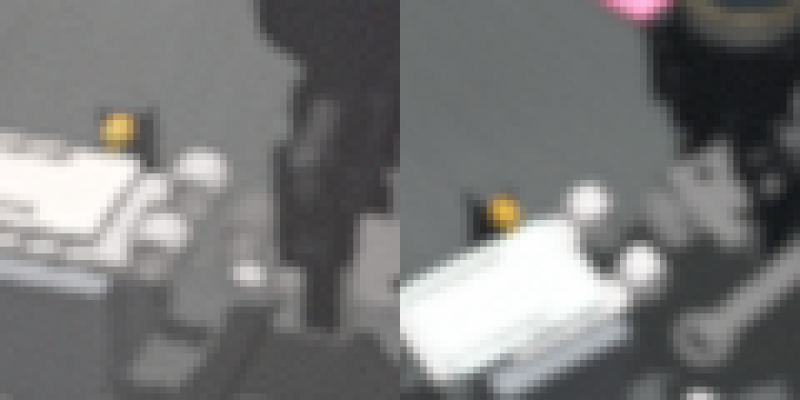

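Call:
carry_out(
  commands=[
    [[0, 0, 0.2, 0, 0, 0, 50], [0, 0, 0.4, 0, 0, 0, 50], [0, 0, 0.55, 0, 0, 0, 50], [0, 0, 0.65, 0, 0, 0, 50], [0, 0, 0.7, 0, 0, 0, 50]],
  ],
)

```text
t: 11.55
tcp_pos: [0.4812, 0.0052, 0.0593]
tool_rot: [0.041, 0.706, -0.041, 0.706]
force: [0.2, -0.4, -4.1]
finger_gap: 0.682
```

```bash
python3 tgt.py 0 .538 -.0015 .086 -.12;python3 -c "
from h import *
s=snap('wrist','w9');snap('side','s9');snap('scene','c9')
a=cv2.imread('pics/w9.png');cv2.imwrite('pics/z13.png',cv2.resize(a[150:350,130:380],(750,600),interpolation=3))
b=cv2.imread('pics/s9.png');c=cv2.imread('pics/c9.png')
cv2.imwrite('pics/z14.png',np.hstack([cv2.resize(b[160:220,230:290],(400,400),interpolation=3),cv2.resize(c[150:210,220:280],(400,400),interpolation=3)]))"
```

```text
tcp [0.4812 0.0052 0.0593] tgt [0.4961 0.0036 0.0592] (array([0.0039, 0.0059, 0.5992]), array([0.034 , 0.0045, 0.0007])) [ 0.2252 -0.406  -4.1047] 11.55
```

View pics/z13.png

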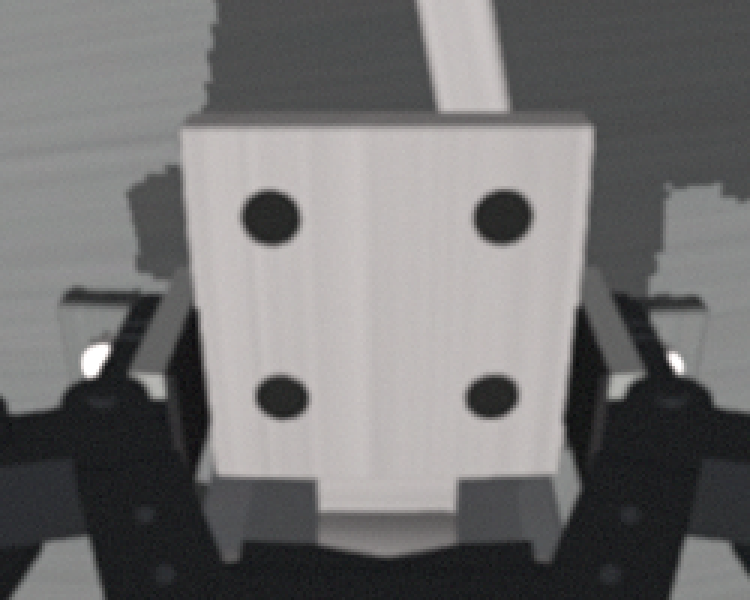

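View pics/z14.png

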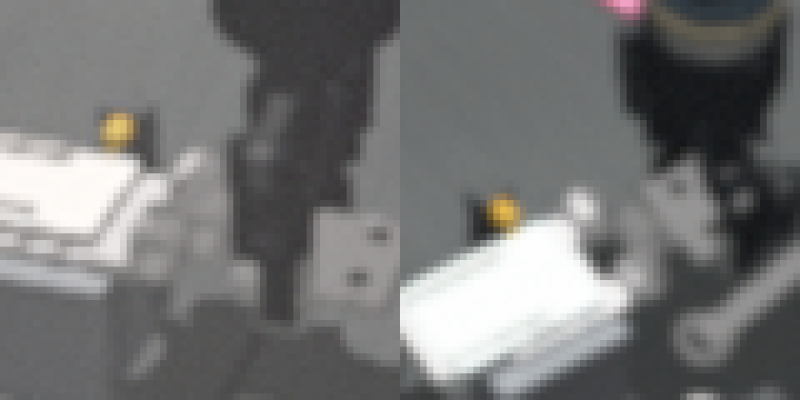

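Run:
```python
from h import *
s=load('w9'); st=manip.sense(); T=R.from_quat(st['tool_rot'])
f=lambda x,y:(130+x/3-.33,150+y/3-.33)
for p in [(67,292),(704,300)]:
    P=plane(s,*f(*p),.010,True); print(P, T.inv().apply(P-st['tcp_pos']))
```

```text
[ 0.4995 -0.0792  0.01  ] [ 0.0492 -0.0817  0.0287]
[0.5209 0.0829 0.01  ] [0.0492 0.0818 0.031 ]
```

Call:
carry_out(
  commands=[
    [[0, 0, 0.15, 0, 0, 0, 50], [0, 0, 0.3, 0, 0, 0, 50], [0, 0, 0.45, 0, 0, 0, 50], [0, 0, 0.55, 0, 0, 0, 50], [0, 0, 0.6, -0.1, 0, 0, 50]],
  ],
)

```text
t: 12.2
tcp_pos: [0.4961, 0.0034, 0.0593]
tool_rot: [0.038, 0.706, -0.038, 0.706]
force: [-1.0, 0.2, -3.5]
finger_gap: 0.684
```

```bash
python3 tgt.py 0 .538 -.0015 .086 -.12;python3 -c "
from h import *
s=snap('wrist','w10');snap('side','s10');snap('scene','c10')
a=cv2.imread('pics/w10.png');cv2.imwrite('pics/z15.png',cv2.resize(a[150:350,130:380],(750,600),interpolation=3))
b=cv2.imread('pics/s10.png');c=cv2.imread('pics/c10.png')
cv2.imwrite('pics/z16.png',np.hstack([cv2.resize(b[160:220,230:290],(400,400),interpolation=3),cv2.resize(c[150:210,220:280],(400,400),interpolation=3)]))"
```

```text
tcp [0.4961 0.0034 0.0593] tgt [0.4961 0.0036 0.0592] (array([ 0.0052,  0.006 , -0.002 ]), array([0.1389, 0.006 , 0.0007])) [-0.9663  0.2399 -3.5382] 12.2
```

View pics/z15.png

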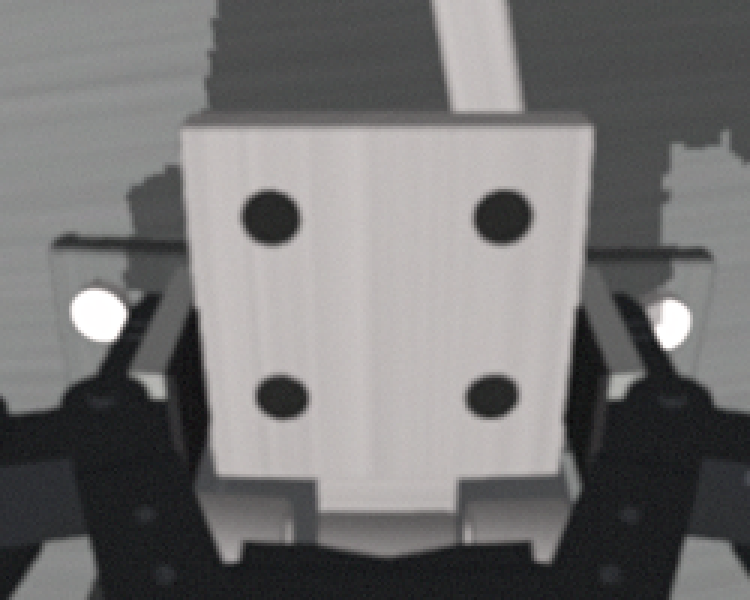

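View pics/z16.png

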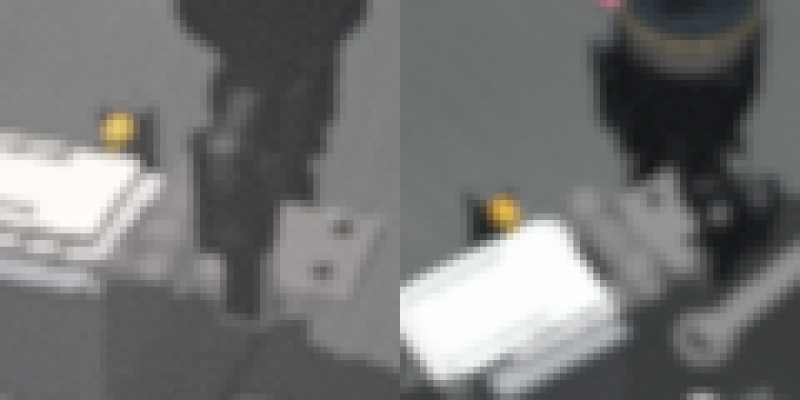

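```bash
python3 -c "
from h import *
a=cv2.imread('pics/w10.png')[300:340,190:330]
a=cv2.convertScaleAbs(cv2.resize(a,(0,0),fx=5.7,fy=10,interpolation=3),alpha=1.5);cv2.imwrite('pics/z17.png',a)"
```

```text
(no output)
```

View pics/z17.png

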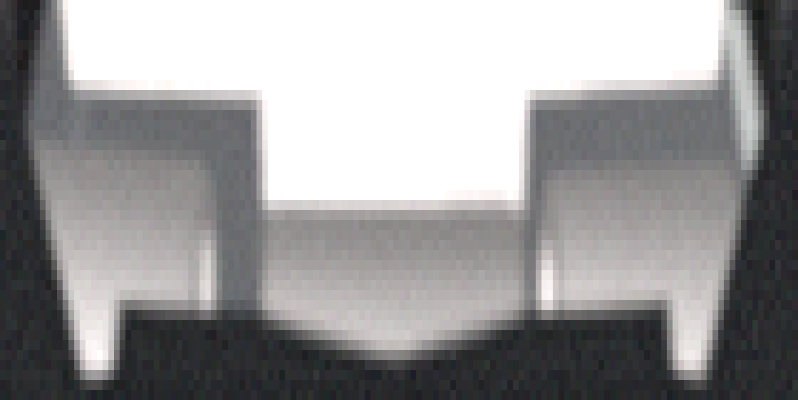

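Run:
```python
from pose import *
s=load('w10'); st=manip.sense()
f=lambda x,y:(130+x/3-.33,150+y/3-.33)
Rl,p=report(s,[f(182,127),f(594,126),f(560,474),f(216,476)],st)
pr=lambda P:np.array(proj(s,P,True))
zz=lambda q:((q[0]-190+.41)*5.7,(q[1]-300+.45)*10)
for x in (.032,.0387): print('neck',x,[zz(pr(p+Rl@[x,y,.008])) for y in (-.012,.012)])
# silhouette of a 12mm tube around leaf bore axis at y=+-25 : near tangent
bore=p+Rl@[.05,0,.012]; c,_=ray(s,200,200,True); d=Rl.T@(c-bore); print('cam rel bore',d)
L=np.hypot(d[0],d[2]); a0=np.arctan2(d[2],d[0]); a=np.arccos(.012/L)
for sg in (1,-1):
    t=.012*np.array([np.cos(a0+sg*a),0,np.sin(a0+sg*a)]); print(t,[zz(pr(bore+Rl@(t+[0,y,0]))) for y in (-.034,-.025,-.016,.016,.025,.034)])
for dx,dz in [(.001,0),(0,.001)]:
    print(zz(pr(bore+Rl@(t+[dx,.025,dz]))))
```

```text
leaf [0.489  0.0045 0.0737] bore [ 0.5385 -0.0007  0.0862] err px 0.31402582485361386
x [ 0.9942 -0.1066  0.0108] y [ 0.1067  0.9943 -0.0073] z [-0.0099  0.0084  0.9999] yaw -0.10682056005035778
in tool: leaf [-0.0144  0.0003 -0.0066] bore [-0.027   0.0004  0.0432]
neck 0.032 [(np.float64(264.6764678446746), np.float64(98.40342782578273)), (np.float64(527.4385416635099), np.float64(95.76043899449314))]
neck 0.0387 [(np.float64(267.5909208294102), np.float64(192.25422871697685)), (np.float64(524.4391727523932), np.float64(189.58674688182907))]
cam rel bore [-0.1196 -0.0012  0.1177]
[-0.009   0.     -0.0079] [(np.float64(45.4322494371628), np.float64(163.69262045704784)), (np.float64(136.6280480925274), np.float64(170.55858088791877)), (np.float64(229.2236676624933), np.float64(175.12860567037205)), (np.float64(561.8902860778331), np.float64(171.73467404060216)), (np.float64(654.1196157148673), np.float64(165.30337018860462)), (np.float64(744.8042918523965), np.float64(156.63645883071194))]
[0.0078 0.     0.0091] [(np.float64(38.64684787679208), np.float64(583.7377181888321)), (np.float64(131.9989770362953), np.float64(593.2698829801036)), (np.float64(226.8091088947893), np.float64(599.6660343837477)), (np.float64(567.4734026662068), np.float64(595.5522374582899)), (np.float64(661.885607557619), np.float64(586.904712265095)), (np.float64(754.6824185145745), np.float64(575.2001285164063))]
(np.float64(660.8881262183617), np.float64(598.401732282377))
(np.float64(663.2324961056355), np.float64(600.2262192638279))
```

Call:
carry_out(
  commands=[
    [[0, -0.01, -0.01, 0.15, 0, 0, 50], [0, -0.02, -0.02, 0.3, 0, 0, 50], [0, -0.02, -0.02, 0.3, 0, 0, 50], [0, -0.02, -0.02, 0.3, 0, 0, 50], [0, -0.02, -0.02, 0.3, 0, 0, 50]],
  ],
)

```text
t: 12.85
tcp_pos: [0.4951, 0.003, 0.0593]
tool_rot: [0.047, 0.705, -0.048, 0.706]
force: [-0.7, -0.5, -3.7]
finger_gap: 0.68
```

```bash
python3 st.py;python3 -c "
from h import *
snap('wrist','w11')
a=cv2.imread('pics/w11.png')[300:340,190:330]
a=cv2.convertScaleAbs(cv2.resize(a,(0,0),fx=5.7,fy=10,interpolation=3),alpha=1.5);cv2.imwrite('pics/z18.png',a)"
```

```text
12.85 [0.4951 0.003  0.0593] [-0.6951 -0.4674 -3.704 ] 0.6803884926233751 [ 0.1341  0.991  -0.    ] [-0.22    0.6469  1.892  -0.      0.6027 -1.6563]
```

View pics/z18.png

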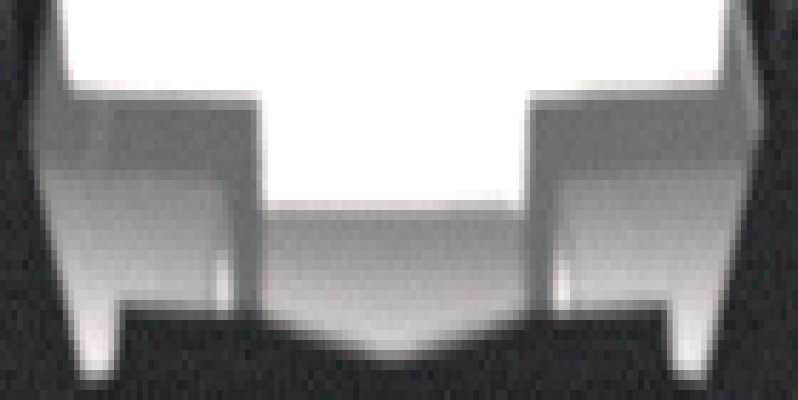

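Call:
carry_out(
  commands=[
    [[0, 0, 0, 0, 0, 0, 50], [0, 0, 0, 0, 0, 0, 50], [0, 0, 0, 0, 0, 0, 50], [0, 0, 0, 0, 0, 0, 50], [0, 0, 0, 0, 0, 0, 50]],
  ],
)

```text
t: 13.4
tcp_pos: [0.495, 0.0031, 0.0593]
tool_rot: [0.048, 0.706, -0.048, 0.705]
force: [0.2, -0.8, -3.8]
finger_gap: 0.687
```

```bash
python3 st.py;python3 -c "
from h import *
snap('side','s12');snap('scene','c12')
b=cv2.imread('pics/s12.png');c=cv2.imread('pics/c12.png')
cv2.imwrite('pics/z19.png',np.hstack([cv2.resize(b[150:225,200:300],(400,300),interpolation=3),cv2.resize(c[140:215,190:290],(400,300),interpolation=3)]))
a=cv2.imread('pics/scene0.png'); d=cv2.absdiff(a,c).max(2); print([(n,d[y-12:y+12,x-12:x+12].mean()) for n,x,y in [('pair',327,238),('pin',268,265),('can',160,170),('ham',315,300),('sq',378,272),('wr',280,190),('bar',180,145)]])"
```

```text
13.4 [0.495  0.0031 0.0593] [ 0.227  -0.8358 -3.8449] 0.6870430093211287 [0.1341 0.991  0.    ] [-0.2199  0.647   1.892   0.      0.6027 -1.6562]
[('pair', np.float64(0.8402777777777778)), ('pin', np.float64(1.0434027777777777)), ('can', np.float64(1.1388888888888888)), ('ham', np.float64(0.9982638888888888)), ('sq', np.float64(0.8229166666666666)), ('wr', np.float64(61.458333333333336)), ('bar', np.float64(0.8784722222222222))]
```

View pics/z19.png

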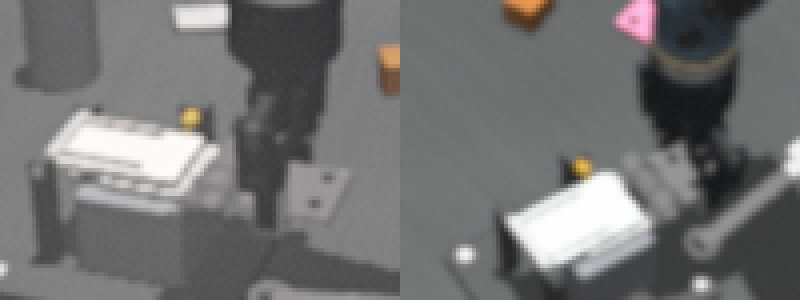

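View pics/c12.png

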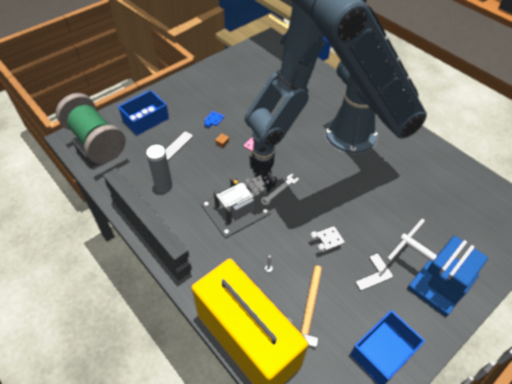

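The flap is shut, the leaf knuckle sits between the fixed pair near (236,187) in the scene view, and the bystanders have not moved. The wrench only lies in shadow. I'll do one closer check that the three knuckles line up.

```bash
python3 -c "
from h import *
b=cv2.imread('pics/s12.png');c=cv2.imread('pics/c12.png')
z=lambda a,x,y:cv2.convertScaleAbs(cv2.resize(a[y:y+30,x:x+30],(400,400),interpolation=3),alpha=1.6)
cv2.imwrite('pics/z20.png',np.hstack([z(b,240,180),z(c,240,170)]))
J=R.from_euler('z',-.134)
s=load('s12');k=load('c12')
for nm,q,x0,y0,o in [('side',s,240,180,0),('scene',k,240,170,400)]:
  for y in (-.025,0,.025):
    p=np.array([.538,-.0015,.086])+J.apply([0,y,0]); u=proj(q,p); print(nm,y,o+(u[0]-x0+.5)*13.33,(u[1]-y0+.5)*13.33)
"
```

```text
side -0.025 249.55667824797186 107.13711656527292
side 0 210.11103433073623 167.0499135148752
side 0.025 169.04221353448133 229.42810479217428
scene -0.025 507.99954550066445 162.4782785346886
scene 0 559.3377544261937 224.8749675962437
scene 0.025 611.5209048104564 288.2986022910646
```

View pics/z20.png

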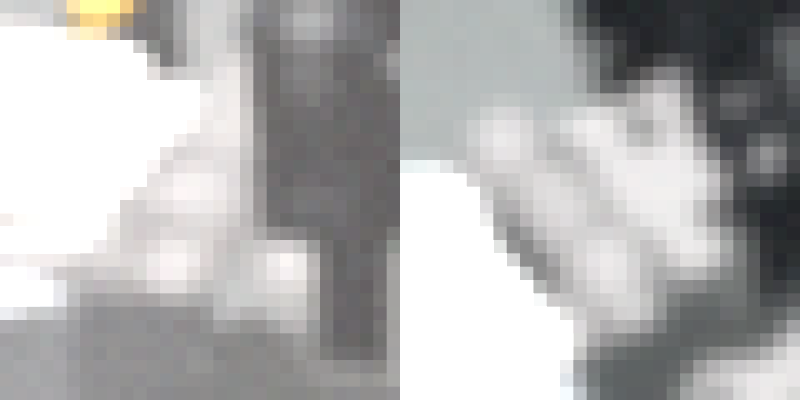

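```bash
python3 -c "
from station import manip
print(manip.sign_off())"
```

```text
the job is handed in; nothing more can be done
None
```

I pressed the flap shut, then gripped the single-knuckle leaf and held its knuckle between the fixed leaf's two. I handed the job in at about 13.5 s, still holding it. No verdict was reported.

**Flap:** it bottomed out at a tip height of 90.6 mm with about 27 N, and it lies flat in the later side and scene views.

**Fit in the last pictures:**
- **Side to side:** the wrist view shows equal gaps on both sides of the knuckle (27 and 28 px in the enlarged picture).
- **Depth and height:** the fixed knuckles' edges are within about 1 px of where perfect alignment would put them. The scene view shows the three knuckles in line.
- **Level:** measured 0.01 rad off level in the wrist view taken just before the last small turn and shift.

**Steadiness:** the tool was still, and the wrist force was the same as when carrying the leaf free in the air (about 4 N, its weight), so it was not leaning on the fixture.

**Other objects:** in the scene view the pair leaf, pin, can, hammer, square and bar had not moved. The wrench only fell into the arm's shadow. I judged it by eye to be in place.

**What disagreed:**
- **Pin axis position:** the scene and side cameras put it 4–5 mm away from where the wrist camera did. I used the wrist camera, because it also measured the leaf in the gripper.
- **Leaf neck edge:** it appeared about 1.6 mm from where I predicted. I put this down to the neck's unknown shape.
- **Depth:** I did not check it separately by touching the fixture.

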